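# Lock the outer ring of a two-part knob, leave the pointer knob alone

### The arm

A 6-joint arm with a two-finger parallel gripper is mounted at the origin on a cart in front of the work surface, level with it; the furniture and walls round the work are solid. World frame = base frame: x ahead of the robot, y to its left, z up, the work surface at z = 0. Lengths are in m, angles in rad, forces in N, time in s.
With the tool pointing down it reaches from about 0.275 to 0.75 m from the base axis. Payload 10.2 kg.
Tool frame: the origin (TCP) lies on the centre line of the jaws, within the pads' length; the fingertips stand 11 mm ahead of it and the grasp point (between the pads) lies 8 mm behind it; z points along the fingers, y is the line along which they close (so a half turn about z gives the same grasp; the last joint's range is limited). The gripper opens to 85 mm and grips with 20 to 120 N. Pads are 22 mm wide; open, the fingers measure 114 mm over their backs; the gripper's body (76 mm by 85 mm) begins 54 mm behind the grasp point. The pads swing forward as they close: fully open they stand 13 mm farther back than shut.
Start: joints at [1.014, 0.313, 1.498, -0, 1.331, -0.223], TCP at [0.172, 0.496, 0.242] pointing down, gripper open.
Joint ranges: [-2.94, 2.94], [-0.97, 2.17], [0.19, 2.56], [-1.23, 4.37], [0.02, 3.11], [-2.88, 2.88]. Speed limits (rad/s): [2.39, 2.39, 3.01, 3.14, 3.14, 3.14].

### API

Orientations are given as a 3x3 rotation matrix whose columns are the frame's x, y, z axes.
In Python, from cell import robot, vision, order, finder gives the robot as it stands.
- The arm moves only by the shell command python3 -m crank [OPENING], which reads ROWS from standard input. ROWS is a JSON list of rows, 1 to 5 of them, each of 4 numbers: dx, dy, dz in fractions of the full range, 1 being 750 mm, then a turn about the tool's z in parts of the range, where 1.0 means pi rad; each row shifts and turns the commanded pose from where the row before left it, along the tool's axes as they then stand; what a row does not reach is not made up. A row lasts 1/12 s, in which the tool goes at most 0.0417 m and 0.125 rad, less where a joint would pass 70% of its speed; a pose out of reach is approached as far as the arm can. OPENING is the opening from 0.0 (shut) to 1.0 (fully open), set as the command begins (- or left out keeps the last). The fingers move at their own pace and stop on an object; the grip force is fixed at half the most. Time passes only in rows, so rows that do not move let the fingers close. It prints the time, the measured TCP pose, the force, the opening and the grip force at its end. A shift or turn number past 1, either way, is cut back to 1. Input that does not fit is refused with a message, and nothing moves.
- robot.state(): the state, without advancing time (a new reading comes with each control period).
- vision.snapshot(name): name is "scene" or "top" or "wrist"; returns (picture, depth): 420x560x3 uint8, red, green, blue; 420x560 float32, m along the optical axis (not along the pixel's ray), 0 where there is no reading.
- vision.get_calibration(name): a dict with "mtx" (3x3 intrinsics, pixels), "eye" and "orientation" of the camera in the world. Camera axes: x right, y down, z forward; pixel columns grow to the right and rows downward; lengths in m; the calibration is good to about 2 mm. A picture is of the moment at which its call begins: read the wrist's pose just before it. get_calibration takes no time and is no camera call; for the wrist camera it gives the pose at the moment of the call.
- order.finish_job(): hands the job in; it is judged then, once.
Trained networks look in the newest picture that a camera, given by its name, has taken for a name from the list of things; names that differ only in an ending like _2 or _b are one class to them, and where a whole thing is asked for, a point or a joint stands for the part that bears it (a point fixed in the world has none). Each returns a list of dicts, best first, with "conf" (0 to 1); they miss things now and then, are a little off and sometimes report something else, mostly with a low value. They report only what shows in the picture. A call takes as long as a camera call. They do not tell look-alikes from the thing itself.
- finder.spot_in(target, camera): "extent" ([left, top, width, height] in pixels, round what is visible of it).
- finder.regions_of(target, camera): "mask" (420x560 bool, what is visible of it) and "extent" ([left, top, width, height] in pixels, round what is visible of it).
The state is a dict: "clock": time; "joint_positions": joint angles; "qd": joint speeds; "tau": joint torques, N m; "tcp_pos": TCP position; "tool_rot": TCP orientation; "ft_force": force on the tool from outside, world axes, zero at the start; "ft_torque": the same for the moment, N m; "grip_width": opening from 0.0 (shut) to 1.0 (fully open); "grip_force": force on a finger pad.
Only numpy, scipy, OpenCV 4.12 (cv2) and the standard library are available. Lean on these libraries where they do the work, as an engineer would, in place of code of your own. Each camera call takes 0.05 s, during which the arm holds its last target. There are 200 camera calls.

### The job

On the grey control box, move only the outer ring of the two-part knob to its locked position: push the ring down gently against its spring, turn it clockwise (seen from above) until its raised nub stands at the metal rib on the box's near edge, and let it spring fully back up there. Leave the pointer knob in the middle where it is, pointing at the rib on the far edge. The box stands on soft rubber feet: push the ring to its stop with about 15 N and never with more than 18 N; leave the other things where they lie.

Things in the scene. Friction and masses are not known exactly. Their poses are not given: they have to be found in the camera images.
- control_box: grey box 130 (x) x 120 (y) x 45 mm, flat black top, the two-part knob upright in its middle. Origin: centre of its underside, 12 mm above the desk; x to its far edge, z up. On soft rubber feet: sinks 1 mm per 8 N of push and comes back. On its top a metal rib 14x4 mm at the near (-x) edge marks the ring's lock; a smaller rib at the far (+x) edge marks the pointer's place
- ring_centre (a point): on the knob's axis, level with the flange's top: 60 mm above control_box's origin while the ring is up. Up, the ring turns only in a sector ending about 0.7 rad short of the lock, where a hidden tooth blocks it; pushed down to its stop (1 mm short will do) it passes. At the lock it rises into a pocket about 0.14 rad wide; let go short of or past it, it is held down till pushed and turned again
- ring_nub (a point): raised metal nub (9x5 mm) of the ring: point on the flange's rim, 31 mm from the axis, level with the flange's top. At the start it is 0.8 to 1.25 rad anticlockwise (seen from above) of the lock, towards the box's -y side
- lock_rib (a point): point fixed to the box, just off the inner end of the near rib: 31 mm from the axis towards the box's -x, 60 mm above the box's origin. ring_nub coincides with it when the ring is locked and up. Axes as control_box's
- pointer_knob: inner knob, bare metal, 27 mm across, in the middle of the ring, rising 24 mm above the top of the ring's grip (101 mm above control_box's origin), pointer bar 30x6x6 mm across its top. Origin on the axis, 55 mm above control_box's origin; x along the pointer, at the start within 0.03 rad of control_box's x. Turns at a light touch (0.006 N m)
- mug_red: red mug, 75 mm tall, 62 mm wide, handle to one side; bystander
- screwdriver_a: screwdriver, 183 mm long, 28 mm thick handle, lying; bystander
- eraser: eraser 21x46x13 mm, lying; bystander
- tape_2: small roll of black tape, 58 mm across, 19 mm high, lying flat; bystander
- stapler: blue stapler 135 mm long, 56 mm high; bystander
- ring: black outer ring: flange 62 mm across, 5 mm thick, 10 mm above the box top; on it a ribbed round grip 51 mm across, 17 mm high, taken from outside with the fingertips down at the flange. Origin on the knob's axis, flange underside. Pushes down to a firm stop, 4 to 9 mm below rest relative to the box, differing each time: feel it. Spring 6 N to start, 1 N per mm more; turning friction 0.04 N m
Things that resemble listed ones, but are neither listed nor needed, are in the scene too. Leave any turquoise look-alike of the part that bears control_box alone.

How it is judged:
On the way, in this order (a step that is already met when the one before it is completed fails the run):
1. the ring is pushed down at least 2.5 mm against its spring (z of ring_nub in the frame of lock_rib below -0.0025 m), for 0.1 s.
2. the ring, still down, is turned so that its nub is within 5 mm of the lock rib's point (horizontal distance between ring_nub and lock_rib below 0.005 m and z of ring_nub in the frame of lock_rib below -0.001 m), for 0.02 s.
At the end, for the whole second after the job is handed in: the ring's nub is within 3.5 mm of the lock point, the ring is fully up (within 1 mm), the pointer knob points within 0.1 rad of its rib, everything at rest (horizontal distance between ring_nub and lock_rib below 0.0035 m and z of ring_nub in the frame of lock_rib above -0.001 m and angle between the x axis of pointer_knob and the x axis of control_box, either way round below 0.1 rad and linear speed of control_box below 0.01 m/s); the robot touches nothing.
It fails at once if the pointer knob is turned more than 0.12 rad off its rib (angle between the x axis of pointer_knob and the x axis of control_box, either way round above 0.12 rad).
It fails at once if the box is pressed down more than 2.4 mm into its feet (19 N) (distance of control_box from where it was at the start of the episode above 0.0024 m).
It fails at once if a bystander is shifted by more than 30 mm (distance of any of mug_red, screwdriver_a, eraser, tape_2, stapler from where it was at the start of the episode above 0.03 m).
It also fails if it takes over 45 s, if anything falls off the work surface, if the arm or the gripper's body presses on something with over 40 N, if the wrist force passes 120 N, or if a joint passes its speed limit or range.

## Working session

There is one attempt and no reset: what is moved stays moved. The work goes in short steps, Python scripts to look and compute and a shell command to move; the robot and the scene stay as the last step left them, time stands still between calls to the robot, and variables do not carry over. Pictures are saved under pics/ and viewed, at most 10 in all, crops included, and the job is handed in when it is done.

```bash
mkdir -p pics; ls; cat > h.py <<'E'
import numpy as np,cv2
from cell import robot,vision,order,finder
def snap(n,f=None):
    im,d=vision.snapshot(n); c=vision.get_calibration(n)
    if f: cv2.imwrite('pics/'+f,im[:,:,::-1])
    return im,d,c
def world(d,c):
    K=np.array(c['mtx']);R=np.array(c['orientation']);e=np.array(c['eye'])
    v,u=np.mgrid[:d.shape[0],:d.shape[1]]
    p=np.stack([(u-K[0,2])/K[0,0]*d,(v-K[1,2])/K[1,1]*d,d],-1)
    return p@R.T+e
E
python3 - <<'E'
from h import *
np.set_printoptions(precision=4,suppress=True)
for n in ['top','scene']:
    im,d,c=snap(n,n+'0.png'); W=world(d,c)
    print(n,c)
    for t in ['control_box','ring','pointer_knob','ring_nub','lock_rib','mug_red','screwdriver_a','eraser','tape_2','stapler']:
        for r in finder.regions_of(t,n)[:2]:
            m=r['mask']&(d>0); p=W[m]
            if len(p): print(t,round(r['conf'],2),r['extent'],np.median(p,0),p.min(0),p.max(0))
print(robot.state())
E
```

```text
pics
top {'mtx': array([[518.3219,   0.    , 277.5156],
       [  0.    , 518.3219, 199.8667],
       [  0.    ,   0.    ,   1.    ]]), 'eye': array([0.5219, 0.0979, 1.0949]), 'orientation': array([[ 0.0138, -0.9988,  0.047 ],
       [-0.9999, -0.0139, -0.0022],
       [ 0.0028, -0.047 , -0.9989]])}
control_box 0.76 [304.8, 182.8, 71.9, 71.0] [ 0.5388 -0.0304  0.0575] [ 0.4638 -0.1029 -0.0035] [0.6103 0.0357 0.1159]
control_box 0.7 [224.4, 255.3, 67.1, 75.3] [0.3904 0.133  0.0571] [ 0.3122  0.0667 -0.0049] [0.4588 0.1997 0.1156]
ring 0.76 [238.8, 277.1, 36.5, 30.9] [0.3911 0.1323 0.0867] [0.3572 0.1039 0.0568] [0.4166 0.163  0.109 ]
ring 0.57 [328.7, 203.8, 29.7, 28.0] [ 0.5377 -0.0284  0.0872] [ 0.5082 -0.0641  0.0548] [ 0.5697 -0.0042  0.1128]
pointer_knob 0.65 [337.0, 210.8, 17.6, 13.1] [ 0.5394 -0.0328  0.1087] [ 0.5279 -0.0448  0.0891] [ 0.5533 -0.0203  0.1159]
pointer_knob 0.5 [250.6, 287.0, 11.9, 14.7] [0.388  0.1336 0.1083] [0.3716 0.1192 0.0863] [0.4036 0.1464 0.1156]
ring_nub 0.95 [240.9, 277.5, 33.4, 28.5] [0.3912 0.133  0.0869] [0.3553 0.1057 0.054 ] [0.4168 0.164  0.1142
[... 2929 characters left out ...]
013] [0.4906 0.3769 0.0568]
stapler 0.42 [301.3, 212.0, 31.2, 22.6] [ 0.5239 -0.0477  0.08  ] [ 0.5076 -0.0653  0.0173] [0.6145 0.0786 0.0898]
{'clock': 1.1, 'joint_positions': array([ 1.0136,  0.3129,  1.4977,  0.    ,  1.331 , -0.2234]), 'qd': array([-0.0015, -0.0018,  0.0005, -0.0005, -0.0005, -0.0009]), 'tau': array([  0.001 , -41.2185, -25.99  ,  -0.0001,   0.0006,  -0.    ]), 'tcp_pos': array([0.172 , 0.496 , 0.2423]), 'tool_rot': array([[-0.9448,  0.3277, -0.    ],
       [ 0.3277,  0.9448, -0.    ],
       [ 0.    , -0.    , -1.    ]]), 'ft_force': array([-0.2279, -0.1337,  0.3788]), 'ft_torque': array([-0.0005, -0.0101, -0.0048]), 'grip_force': 0.0, 'grip_width': 1.0019787681485754}
```

View pics/top0.png

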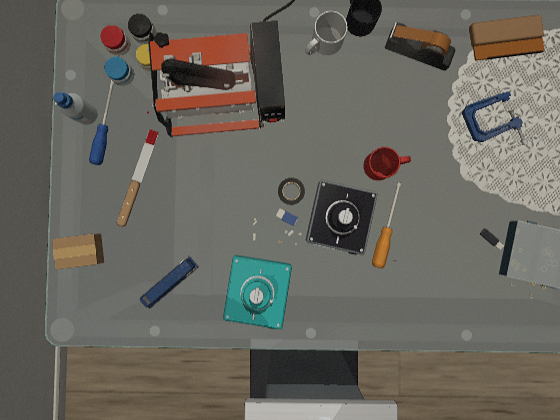

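View pics/scene0.png

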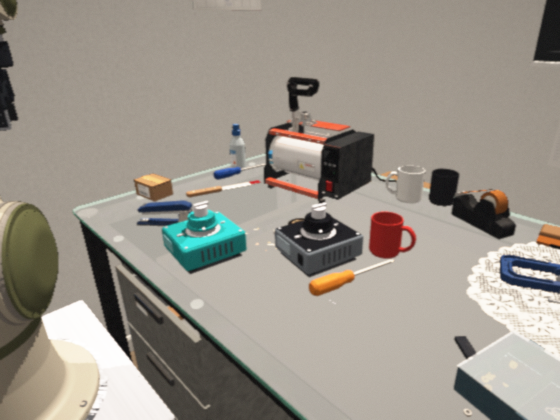

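The black box is ours, at top-picture pixel (343,217). The turquoise one at (258,292) is the look-alike. The mug (383,163) and screwdriver (385,235) are near our box.

```bash
cat >> h.py <<'E'
def box(n='top'):
    im,d,c=snap(n); W=world(d,c)
    m=(d>0)&(abs(W[...,0]-.539)<.1)&(abs(W[...,1]+.03)<.1)&(abs(W[...,2]-.057)<.006)
    r=cv2.minAreaRect((W[m][:,:2]*1000).astype(np.float32)); return r,im,W
E
python3 - <<'E'
from h import *
np.set_printoptions(precision=4,suppress=True)
r,im,W=box(); print(r)
c=vision.get_calibration('wrist');s=robot.state()
R=s['tool_rot'];print(R.T@(c['eye']-s['tcp_pos']),R.T@c['orientation'],c['mtx'])
print(R.T@(np.array([.539,-.03,.26])-s['tcp_pos']))
E
```

```text
((532.0735473632812, -30.923751831054688), (131.70114135742188, 239.65577697753906), 71.56729125976562)
[ 0.0752  0.0001 -0.1312] [[ 0.0008 -0.9561 -0.293 ]
 [ 1.      0.0006  0.0006]
 [-0.0004 -0.293   0.9561]] [[332.8432   0.     280.9376]
 [  0.     332.8432 210.1873]
 [  0.       0.       1.    ]]
[-0.5191 -0.3768 -0.0177]
```

The rows are not in the units I measure in: shifts go in shares of 750 mm and turns go in shares of pi rad. I convert before sending: -0.0325 m / 0.75 = -0.0433, -0.0235 m / 0.75 = -0.0313.

```bash
echo '[[-0.0433, -0.0313, 0, 0], [-0.0433, -0.0313, 0, 0], [-0.0433, -0.0313, 0, 0], [-0.0433, -0.0313, 0, 0], [-0.0433, -0.0313, 0, 0]]' | python3 -m crank
echo '[[-0.0433, -0.0313, 0, 0], [-0.0433, -0.0313, 0, 0], [-0.0433, -0.0313, 0, 0], [-0.0433, -0.0313, 0, 0], [-0.0433, -0.0313, 0, 0]]' | python3 -m crank
echo '[[-0.0433, -0.0313, 0, 0], [-0.0433, -0.0313, 0, 0], [-0.0433, -0.0313, 0, 0], [-0.0433, -0.0313, 0, 0], [-0.0433, -0.0313, 0, 0]]' | python3 -m crank
echo '[[-0.0433, -0.0313, 0, 0], [0, 0, 0, -0.0382], [0, 0, 0, -0.0382], [0, 0, 0, -0.0382], [0, 0, 0, -0.0382]]' | python3 -m crank .72
echo '[[0, 0, 0, -0.0382], [0, 0, 0, -0.0255], [0, 0, 0, 0], [0, 0, 0, 0], [0, 0, 0, 0]]' | python3 -m crank
python3 - <<'E'
from h import *
np.set_printoptions(precision=4,suppress=True)
s=robot.state();print(s)
im,d,c=snap('wrist','w1.png'); W=world(d,c)
np.savez('w1.npz',im=im,d=d,W=W)
for t in ['ring_nub','pointer_knob','lock_rib']:
    for r in finder.regions_of(t,'wrist')[:3]:
        p=W[r['mask']&(d>0)]; print(t,r['conf'],r['extent'],np.median(p,0),p.min(0),p.max(0))
E
```

```text
clock: 1.57
tcp_pos: [0.2876, 0.3302, 0.2424]
tool_rot: [[-0.945, 0.327, 0.0], [0.327, 0.945, 0.0], [-0.0, 0.0, -1.0]]
ft_force: [0.5, 1.2, 0.3]
grip_width: 1.005
grip_force: 0.0
clock: 1.98
tcp_pos: [0.4029, 0.1656, 0.2425]
tool_rot: [[-0.945, 0.328, 0.001], [0.328, 0.945, 0.0], [-0.001, 0.0, -1.0]]
ft_force: [0.4, 1.4, 0.1]
grip_width: 0.997
grip_force: 0.0
clock: 2.4
tcp_pos: [0.5179, 0.0013, 0.2424]
tool_rot: [[-0.945, 0.328, 0.0], [0.328, 0.945, 0.0], [-0.0, 0.0, -1.0]]
ft_force: [-0.1, 0.6, 0.4]
grip_width: 1.001
grip_force: 0.0
clock: 2.82
tcp_pos: [0.5402, -0.0298, 0.2421]
tool_rot: [[-0.989, -0.151, -0.0], [-0.151, 0.989, 0.0], [0.0, 0.0, -1.0]]
ft_force: [0.3, -0.2, 0.4]
grip_width: 0.721
grip_force: 0.0
clock: 3.23
tcp_pos: [0.5401, -0.0296, 0.2423]
tool_rot: [[-0.942, -0.337, -0.0], [-0.337, 0.942, -0.0], [0.0, 0.0, -1.0]]
ft_force: [0.6, 0.3, 0.1]
grip_width: 0.722
grip_force: 0.0
{'clock': 3.2333, 'joint_positions': array([-0.2714,  0.3481,  1.4492, -0.    ,  1.3443, -2.1859]), 'qd': array([ 0.0011,  0.0001, -0.0011,  0.001 ,  0.0003, -0.0074]), 'tau': array([ -0.0068, 
[... 482 characters left out ...]
ub 0.86 [244.9, 153.4, 66.1, 68.5] [ 0.5264 -0.0382  0.0881] [ 0.5059 -0.0644  0.0561] [ 0.5703 -0.0036  0.1113]
pointer_knob 0.88 [522.5, 67.0, 37.5, 39.0] [0.3883 0.1267 0.1075] [0.372  0.1195 0.0876] [0.4006 0.157  0.1148]
pointer_knob 0.83 [260.4, 178.5, 35.7, 36.3] [ 0.5353 -0.0346  0.1084] [ 0.5232 -0.0463  0.088 ] [ 0.5552 -0.0208  0.1143]
pointer_knob 0.7 [150.0, 46.4, 96.8, 152.6] [ 0.4793 -0.1237  0.0236] [ 0.4337 -0.1599 -0.0012] [ 0.6111 -0.1015  0.0298]
lock_rib 0.77 [403.3, 0.0, 154.4, 180.9] [0.3943 0.1134 0.0575] [ 0.2899  0.0658 -0.0021] [0.4559 0.2357 0.1148]
lock_rib 0.72 [194.2, 93.6, 168.5, 167.0] [ 0.5266 -0.0369  0.0575] [ 0.4602 -0.1079 -0.0019] [0.6227 0.0514 0.1143]
```

View pics/w1.png

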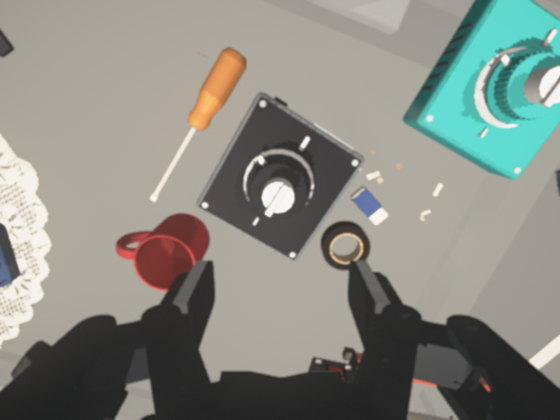

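The wrist picture shows the near rib at (304,144), the far rib at (256,221), the nub at (262,160) and the pointer along the rib line. Next I measure the axis and angles more precisely.

```bash
cat > m.py <<'E'
from h import *
np.set_printoptions(precision=4,suppress=True)
f=np.load('w1.npz');im,d,W=f['im'],f['d'],f['W']
roi=(d>0)&(np.hypot(W[...,0]-.539,W[...,1]+.03)<.088)
x,y,z=W[...,0],W[...,1],W[...,2]
m=roi&(abs(z-.057)<.003)
m=cv2.morphologyEx(m.astype(np.uint8),cv2.MORPH_OPEN,np.ones((3,3)))>0
r=cv2.minAreaRect((W[m][:,:2]*1000).astype(np.float32));print('top',r,np.median(z[m]))
ctr=np.array(r[0])/1000
rad=np.hypot(x-ctr[0],y-ctr[1])
for lo,hi,R in((.085,.0925,.03),(.068,.077,.04),(.106,.12,.02)):
    k=roi&(z>lo)&(z<hi)&(rad<R); print(lo,k.sum(),np.median(z[k]),cv2.minEnclosingCircle((W[k][:,:2]*1000).astype(np.float32)))
k=roi&(z>.1105)&(rad<.02);r2=cv2.minAreaRect((W[k][:,:2]*1000).astype(np.float32));print('ptr',r2)
b=roi&(im.min(-1)>150)&(z<.08)
n,l,st,ce=cv2.connectedComponentsWithStats(b.astype(np.uint8))
for i in range(1,n):
    if st[i,4]>4:
        p=W[l==i]; q=p.mean(0)-[*ctr,0]; print(ce[i],st[i,4],p.mean(0),'r',np.hypot(*q[:2]),'ang',np.arctan2(q[1],q[0]))
E
python3 m.py; python3 - <<'E'
import cv2
im=cv2.imread('pics/w1.png')[90:265,190:370]
cv2.imwrite('pics/w1c.png',cv2.resize(im,None,fx=3.4,fy=3.4,interpolation=2))
E
```

```text
top ((536.52294921875, -33.60431671142578), (118.36933135986328, 128.5533905029297), 78.1319808959961) 0.05723727850907012
0.085 1640 0.0886651659773861 ((536.6898193359375, -33.44972610473633), 26.180545806884766)
0.068 748 0.07174171150623238 ((536.2864990234375, -35.15127182006836), 32.309593200683594)
0.106 825 0.10853165162746475 ((538.4407348632812, -33.586143493652344), 15.121146202087402)
ptr ((531.7093505859375, -37.85948944091797), (27.527877807617188, 36.152427673339844), 57.124568939208984)
[319.1582 117.8615] 1321 [ 0.4649 -0.0123  0.0026] r 0.0747203104586503 ang 2.8529707691474915
[221.9748 138.7763] 1189 [ 0.5222 -0.1047 -0.0003] r 0.07257704801484247 ang -1.7699408525248423
[262.4848 103.3939] 33 [ 0.4712 -0.0715  0.058 ] r 0.07554368836056137 ang -2.615849386167737
[304.6618 142.1176] 68 [ 0.4903 -0.0236  0.0599] r 0.04728479946196057 ang 2.927663047037779
[266.9333 162.2033] 300 [ 0.5196 -0.0504  0.0612] r 0.023828994678718584 ang -2.359992452716236
[354.6765 162.4118] 34 [0.4921 0.0282 0.0578] r 0.07607922605942775 ang 2.1942223868226556
[358.3333 168.8333] 6 [0.4
[... 194 characters left out ...]
455 0.002 ] r 0.08059063525382987 ang 1.379808734753705
[312.0625 186.125 ] 16 [ 0.5273 -0.0016  0.0579] r 0.0333432406346728 ang 1.8519641172518133
[310.6667 193.7778] 9 [ 0.5349 -0.      0.0577] r 0.03360994709504838 ang 1.6190384454120335
[354.5  195.75] 16 [0.5301 0.0553 0.0107] r 0.08917098229332086 ang 1.6428018280851973
[204.5312 204.6562] 32 [ 0.5805 -0.0946  0.058 ] r 0.07521171302236347 ang -0.9456910227613717
[243.95   234.4786] 280 [ 0.6057 -0.0476  0.0378] r 0.07059164927403397 ang -0.20024381064173713
[255.5    220.8214] 28 [ 0.579  -0.042   0.0595] r 0.04329109180522166 ang -0.1952942067763917
[292.  254.5] 30 [0.6018 0.0053 0.0578] r 0.07593347404405572 ang 0.5374198838128601
```

View pics/w1c.png

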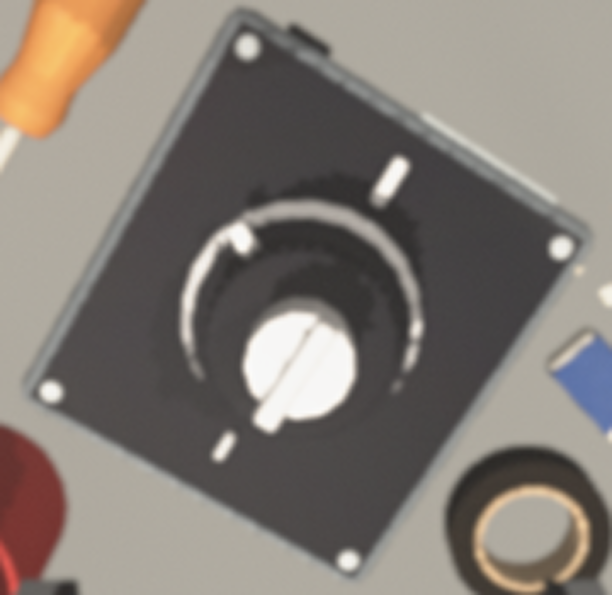

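The close crop puts the nub at about (261,160), the near rib at (305,142) and the far rib at (255,221). I cross-check the axis with the top camera.

```bash
python3 - <<'E'
from h import *
np.set_printoptions(precision=4,suppress=True)
W=np.load('w1.npz')['W']; p=np.median(W[158:162,259:263].reshape(-1,3),0); q=p[:2]-[.5365,-.0334]
a=np.arctan2(q[1],q[0]);print('nub',p,np.hypot(*q),a,'to lock',a+2*np.pi-(np.pi-.206))
for n in ('top','scene'):
  im,d,c=snap(n); W=world(d,c);x,y,z=np.moveaxis(W,-1,0)
  m=(d>0)&(np.hypot(x-.537,y+.033)<.088)&(abs(z-.057)<.0035)
  m=cv2.morphologyEx(m.astype(np.uint8),cv2.MORPH_OPEN,np.ones((3,3)))>0
  if m.sum(): print(n,cv2.minAreaRect((W[m][:,:2]*1000).astype(np.float32)),np.median(z[m]))
  k=(d>0)&(z>.085)&(z<.0925)&(np.hypot(x-.537,y+.033)<.035)
  print(k.sum(),cv2.minEnclosingCircle((W[k][:,:2]*1000).astype(np.float32)))
s=robot.state();R=s['tool_rot'];print(R.T@(np.array([.5365,-.0334,.12])-s['tcp_pos']))
E
```

```text
nub [ 0.517  -0.0568  0.074 ] 0.030487528827555083 -2.265388844272988 to lock 1.082203809316805
top ((539.0217895507812, -33.62981414794922), (118.36431121826172, 126.20175170898438), 77.72884368896484) 0.05683922860105317
0 ((0.0, 0.0), 0.0)
scene ((536.7164306640625, -32.893836975097656), (120.0792236328125, 126.7372817993164), 78.44711303710938) 0.057022445496593854
204 ((537.7626953125, -34.72482681274414), 26.289087295532227)
[ 0.0047 -0.0024  0.1223]
```

Converted, 0.035 m / 0.75 = 0.0467, 0.03 m / 0.75 = 0.04.

```bash
echo '[[0.0056, -0.0032, 0.0467, 0], [0, 0, 0.0467, 0], [0, 0, 0.0467, 0], [0, 0, 0.04, 0], [0, 0, 0, 0]]' | python3 -m crank .72
echo '[[0, 0, 0.0133, 0], [0, 0, 0.0067, 0], [0, 0, 0.004, 0], [0, 0, 0, 0], [0, 0, 0, 0]]' | python3 -m crank
echo '[[0, 0, 0, 0], [0, 0, 0, 0], [0, 0, 0, 0]]' | python3 -m crank .64
python3 - <<'E'
from h import *
im,d,c=snap('scene','s2.png'); 
cv2.imwrite('pics/s2c.png',cv2.resize(im[130:290,230:430],None,fx=3.5,fy=3.5)[:,:,::-1])
im,d,c=snap('wrist'); cv2.imwrite('pics/w2c.png',cv2.resize(im[120:400,120:440],None,fx=2,fy=2)[:,:,::-1])
s=robot.state();print(s['tcp_pos'],s['ft_force'],s['grip_width'])
E
```

```text
clock: 3.95
tcp_pos: [0.5342, -0.0326, 0.1022]
tool_rot: [[-0.941, -0.339, -0.009], [-0.339, 0.941, 0.003], [0.008, 0.006, -1.0]]
ft_force: [-0.6, -0.1, -0.1]
grip_width: 0.718
grip_force: 0.0
clock: 4.37
tcp_pos: [0.5375, -0.0334, 0.0902]
tool_rot: [[-0.941, -0.339, 0.002], [-0.339, 0.941, -0.0], [-0.001, -0.001, -1.0]]
ft_force: [0.3, 0.2, 0.1]
grip_width: 0.719
grip_force: 0.0
clock: 4.62
tcp_pos: [0.5372, -0.0333, 0.0897]
tool_rot: [[-0.941, -0.339, 0.001], [-0.339, 0.941, -0.0], [-0.001, -0.0, -1.0]]
ft_force: [-0.4, -0.0, -0.1]
grip_width: 0.644
grip_force: 0.0
[ 0.53707731 -0.03332222  0.08949919] [-0.07851045  0.47964698 -0.30584961] 0.6390404202809199
```

View pics/s2c.png

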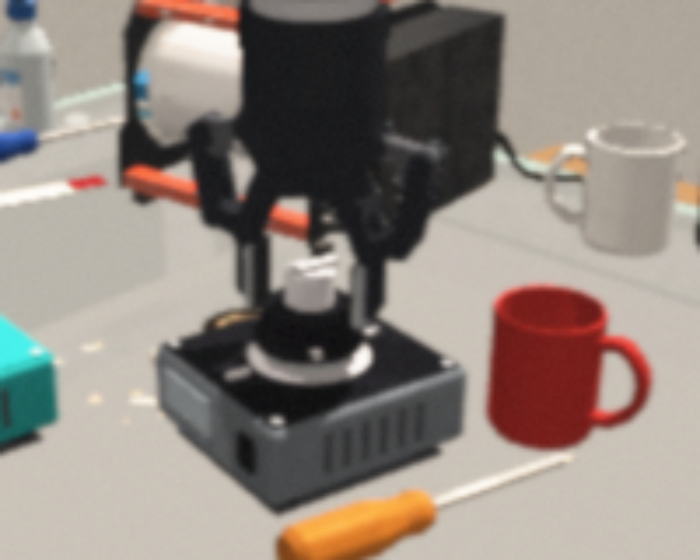

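View pics/w2c.png

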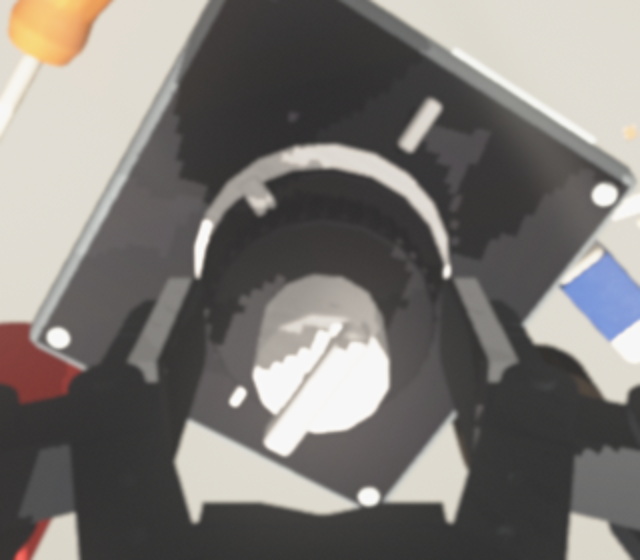

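The scene crop shows the fingers either side of the grip with their tips a little above the flange. The wrist crop shows the ring (195–450) centred between the pads (about 190–455). I lower a little more, then close in steps.

Converted, 0.0025 m / 0.75 = 0.0033, 0.0015 m / 0.75 = 0.002.

```bash
echo '[[0, 0, 0.0033, 0], [0, 0, 0.002, 0], [0, 0, 0, 0], [0, 0, 0, 0]]' | python3 -m crank
echo '[[0, 0, 0, 0], [0, 0, 0, 0]]' | python3 -m crank .62
echo '[[0, 0, 0, 0], [0, 0, 0, 0]]' | python3 -m crank .605
echo '[[0, 0, 0, 0], [0, 0, 0, 0]]' | python3 -m crank .59
```

```text
clock: 5.05
tcp_pos: [0.5369, -0.0333, 0.0851]
tool_rot: [[-0.941, -0.339, -0.0], [-0.339, 0.941, 0.0], [0.0, 0.0, -1.0]]
ft_force: [0.7, -0.1, -0.1]
grip_width: 0.642
grip_force: 0.0
clock: 5.22
tcp_pos: [0.537, -0.0333, 0.0853]
tool_rot: [[-0.941, -0.339, 0.0], [-0.339, 0.941, -0.0], [0.0, -0.0, -1.0]]
ft_force: [-0.4, -0.0, -0.1]
grip_width: 0.618
grip_force: 0.0
clock: 5.38
tcp_pos: [0.537, -0.0333, 0.0853]
tool_rot: [[-0.941, -0.339, 0.0], [-0.339, 0.941, -0.0], [-0.0, -0.0, -1.0]]
ft_force: [-0.8, 0.8, -0.5]
grip_width: 0.603
grip_force: 0.0
clock: 5.55
tcp_pos: [0.5371, -0.0335, 0.0855]
tool_rot: [[-0.941, -0.339, 0.0], [-0.339, 0.941, -0.0], [-0.0, -0.0, -1.0]]
ft_force: [0.4, -0.4, 1.0]
grip_width: 0.591
grip_force: 7.9
```

Contact is symmetric. I grip fully, then push gently.

Converted, 0.001 m / 0.75 = 0.0013.

```bash
echo '[[0, 0, 0, 0], [0, 0, 0, 0], [0, 0, 0, 0]]' | python3 -m crank .45
echo '[[0, 0, 0.0013, 0], [0, 0, 0.0013, 0], [0, 0, 0, 0], [0, 0, 0, 0]]' | python3 -m crank
echo '[[0, 0, 0.0013, 0], [0, 0, 0.0013, 0], [0, 0, 0, 0], [0, 0, 0, 0]]' | python3 -m crank
```

```text
clock: 5.8
tcp_pos: [0.5371, -0.0334, 0.0856]
tool_rot: [[-0.941, -0.339, 0.0], [-0.339, 0.941, -0.0], [-0.0, -0.0, -1.0]]
ft_force: [-1.2, -2.2, 4.1]
grip_width: 0.566
grip_force: 61.1
clock: 6.13
tcp_pos: [0.5371, -0.0334, 0.0837]
tool_rot: [[-0.941, -0.339, 0.0], [-0.339, 0.941, -0.0], [-0.0, -0.0, -1.0]]
ft_force: [-2.3, -1.9, 6.4]
grip_width: 0.565
grip_force: 61.3
clock: 6.47
tcp_pos: [0.5372, -0.0334, 0.0818]
tool_rot: [[-0.941, -0.339, 0.001], [-0.339, 0.941, -0.0], [-0.0, -0.001, -1.0]]
ft_force: [-1.3, -1.1, 7.8]
grip_width: 0.572
grip_force: 61.3
```

```bash
for i in 1 2 3; do :; done
echo '[[0, 0, 0.0013, 0], [0, 0, 0, 0], [0, 0, 0, 0]]' | python3 -m crank | grep -E 'tcp|ft'
echo '[[0, 0, 0.0013, 0], [0, 0, 0, 0], [0, 0, 0, 0]]' | python3 -m crank | grep -E 'tcp|ft'
echo '[[0, 0, 0.0007, 0], [0, 0, 0, 0], [0, 0, 0, 0]]' | python3 -m crank | grep -E 'tcp|ft'
```

```text
tcp_pos: [0.5372, -0.0334, 0.0809]
ft_force: [-3.1, -2.3, 8.9]
tcp_pos: [0.5372, -0.0334, 0.08]
ft_force: [-3.6, -1.0, 10.0]
tcp_pos: [0.5372, -0.0334, 0.0796]
ft_force: [-3.0, -2.1, 9.8]
```

Converted, 0.0005 m / 0.75 = 0.0007.

```bash

echo '[[0, 0, 0.0007, 0], [0, 0, 0, 0], [0, 0, 0, 0]]' | python3 -m crank | grep -E 'tcp|ft'
echo '[[0, 0, 0.0007, 0], [0, 0, 0, 0], [0, 0, 0, 0]]' | python3 -m crank | grep -E 'tcp|ft'
echo '[[0, 0, 0.0007, 0], [0, 0, 0, 0], [0, 0, 0, 0]]' | python3 -m crank | grep -E 'tcp|ft'
```

```text
tcp_pos: [0.5372, -0.0334, 0.0791]
ft_force: [-3.8, -1.2, 10.1]
tcp_pos: [0.5372, -0.0334, 0.0786]
ft_force: [-4.3, -0.7, 11.3]
tcp_pos: [0.5372, -0.0334, 0.0782]
ft_force: [-2.6, -1.1, 12.1]
```

Converted, 0.0003 m / 0.75 = 0.0004.

```bash

echo '[[0, 0, 0.0004, 0], [0, 0, 0, 0], [0, 0, 0, 0]]' | python3 -m crank | grep -E 'tcp|ft'
echo '[[0, 0, 0.0003, 0], [0, 0, 0, 0], [0, 0, 0, 0]]' | python3 -m crank | grep -E 'tcp|ft'
python3 - <<'E'
from h import *
f=[]
for i in range(6):
    vision.snapshot('top');s=robot.state();f.append(s['ft_force'])
print(np.mean(f,0),np.std(f,0),s['tcp_pos'])
E
```

```text
tcp_pos: [0.5372, -0.0334, 0.0779]
ft_force: [-2.7, -1.7, 11.1]
tcp_pos: [0.5372, -0.0334, 0.0778]
ft_force: [-4.3, -2.0, 12.4]
[-3.93167774 -1.19237315 11.6878044 ] [0.37482756 0.84856292 0.42573686] [ 0.53720234 -0.0334243   0.07772954]
```

Converted, 0.0005 m / 0.75 = 0.0007.

```bash
cat > f.py <<'E'
from h import *
f=[]
for i in range(4): vision.snapshot('top');s=robot.state();f.append(s['ft_force'])
print('MEAN',np.round(np.mean(f,0),2),np.round(s['tcp_pos'],5),s['clock'])
E
echo '[[0, 0, 0.0007, 0], [0, 0, 0, 0]]' | python3 -m crank | grep -E 'ft'; python3 f.py
echo '[[0, 0, 0.0007, 0], [0, 0, 0, 0]]' | python3 -m crank | grep -E 'ft'; python3 f.py
```

```text
ft_force: [-4.0, -0.8, 14.4]
MEAN [-4.51 -1.01 13.43] [ 0.53722 -0.03342  0.07738] 9.1333
ft_force: [-5.3, -0.8, 15.2]
MEAN [-5.24 -0.82 14.86] [ 0.5373  -0.03341  0.07709] 9.5
```

Stop reached: the force now rises about 5 N/mm and stands at 14.9 N. I turn clockwise (positive about tool z).

Converted, 0.06 rad / 3.1416 = 0.0191.

```bash

echo '[[0, 0, 0, 0.0191], [0, 0, 0, 0.0191], [0, 0, 0, 0.0191], [0, 0, 0, 0]]' | python3 -m crank | grep -E 'ft|rot|tcp'; python3 f.py
echo '[[0, 0, 0, 0.0191], [0, 0, 0, 0.0191], [0, 0, 0, 0.0191], [0, 0, 0, 0]]' | python3 -m crank | grep -E 'ft|rot|tcp'; python3 f.py
```

```text
tcp_pos: [0.5373, -0.0335, 0.0771]
tool_rot: [[-0.987, -0.163, 0.001], [-0.163, 0.987, -0.001], [-0.001, -0.001, -1.0]]
ft_force: [-4.9, -1.6, 15.1]
MEAN [-5.14 -0.83 14.52] [ 0.53731 -0.03347  0.07707] 10.0333
tcp_pos: [0.5373, -0.0335, 0.0771]
tool_rot: [[-1.0, 0.017, 0.001], [0.017, 1.0, -0.001], [-0.001, -0.001, -1.0]]
ft_force: [-4.7, -1.7, 14.8]
MEAN [-4.77 -1.52 14.98] [ 0.53732 -0.03355  0.07707] 10.5667
```

Converted, 0.06 rad / 3.1416 = 0.0191.

```bash

echo '[[0, 0, 0, 0.0191], [0, 0, 0, 0.0191], [0, 0, 0, 0.0191], [0, 0, 0, 0]]' | python3 -m crank | grep -E 'ft|rot|tcp'; python3 f.py
echo '[[0, 0, 0, 0.0191], [0, 0, 0, 0.0191], [0, 0, 0, 0.0191], [0, 0, 0, 0]]' | python3 -m crank | grep -E 'ft|rot|tcp'; python3 - <<'E'
from h import *
im,d,c=snap('wrist'); np.savez('w3.npz',im=im,d=d,W=world(d,c))
cv2.imwrite('pics/w3c.png',cv2.resize(im[120:400,120:440],None,fx=2,fy=2)[:,:,::-1])
s=robot.state();print(s['ft_force'],s['ft_torque'],s['tcp_pos'])
E
```

```text
tcp_pos: [0.5373, -0.0336, 0.0771]
tool_rot: [[-0.981, 0.195, 0.001], [0.195, 0.981, -0.001], [-0.001, -0.001, -1.0]]
ft_force: [-6.7, -2.6, 15.0]
MEAN [-5.58 -2.15 14.58] [ 0.5373  -0.03363  0.07707] 11.1
tcp_pos: [0.5373, -0.0337, 0.0771]
tool_rot: [[-0.93, 0.368, 0.001], [0.368, 0.93, -0.001], [-0.001, -0.001, -1.0]]
ft_force: [-5.0, -2.7, 13.5]
[-5.59293634 -1.00370865 14.88704596] [-0.44500248  0.90506893 -0.12116132] [ 0.53728587 -0.0336847   0.07707725]
```

View pics/w3c.png

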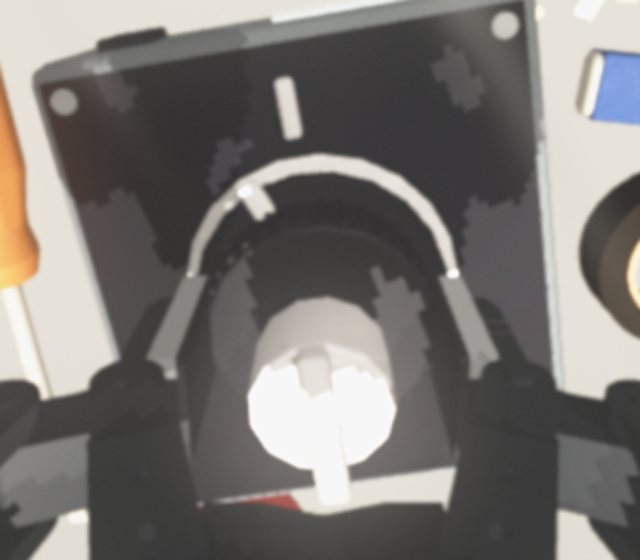

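The ring has followed: nub at crop pixel (253,203), full picture (246,221). The pointer is still along the ribs, and about 0.36 rad remain.

Converted, 0.06 rad / 3.1416 = 0.0191.

```bash

echo '[[0, 0, 0, 0.0191], [0, 0, 0, 0.0191], [0, 0, 0, 0.0191], [0, 0, 0, 0.0191], [0, 0, 0, 0.0191]]' | python3 -m crank | grep -E 'ft|rot|tcp'
echo '[[0, 0, 0, 0.0127], [0, 0, 0, 0], [0, 0, 0, 0]]' | python3 -m crank | grep -E 'ft|rot|tcp'; python3 - <<'E'
from h import *
np.set_printoptions(precision=4,suppress=True)
W=np.load('w3.npz')['W'];C=np.array([.5372,-.0334])
p=np.median(W[219:225,244:250].reshape(-1,3),0);q=p[:2]-C;print('nub at .72',p,np.hypot(*q),'short',(np.arctan2(q[1],q[0])-(np.pi-.206))%(2*np.pi))
s=robot.state()
im,d,c=snap('wrist'); np.savez('w4.npz',im=im,d=d,W=world(d,c))
cv2.imwrite('pics/w4c.png',cv2.resize(im[140:300,180:380],None,fx=3.5,fy=3.5)[:,:,::-1])
print(s['ft_force'],s['ft_torque'],s['tcp_pos'],s['clock'])
E
```

```text
tcp_pos: [0.5372, -0.0338, 0.0771]
tool_rot: [[-0.78, 0.626, 0.001], [0.626, 0.78, -0.001], [-0.001, -0.001, -1.0]]
ft_force: [-5.0, -2.3, 15.4]
tcp_pos: [0.5372, -0.0338, 0.077]
tool_rot: [[-0.756, 0.655, 0.001], [0.655, 0.756, -0.001], [-0.001, -0.0, -1.0]]
ft_force: [-5.4, -4.0, 14.7]
nub at .72 [ 0.5076 -0.0387  0.0646] 0.030071367365460826 short 0.38355981364296454
[-5.4305 -3.9798 14.7098] [-0.5869  1.0626 -0.0661] [ 0.5372 -0.0338  0.077 ] 12.15
```

View pics/w4c.png

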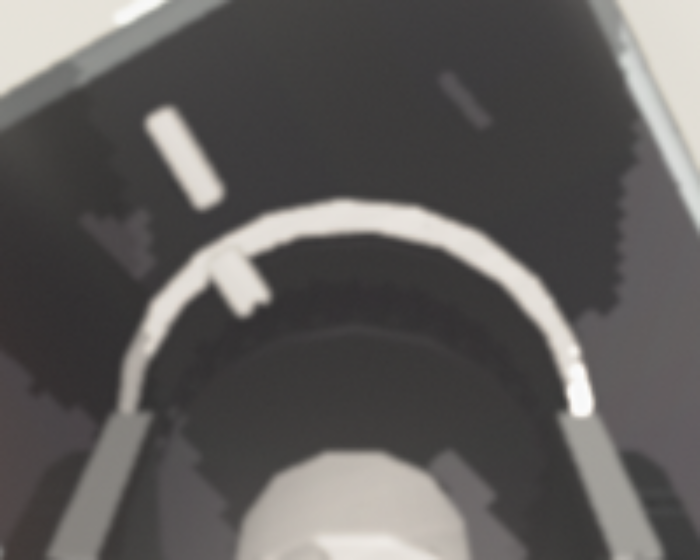

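The nub (crop (225,265)) is almost in line with the rib (crop (160,115)–(208,195)). I work out the remaining angle.

```bash
python3 - <<'E'
from h import *
np.set_printoptions(precision=4,suppress=True)
W=np.load('w4.npz')['W']
def at(u,v,r=2):
    u=int(180+u/3.5);v=int(140+v/3.5); return np.median(W[v-r:v+r+1,u-r:u+r+1].reshape(-1,3),0)
for C in ([.5372,-.0334],[.5365,-.0334],[.5372,-.0338]):
  for k,(u,v) in dict(nub=(238,282),nubo=(225,265),rib=(185,158),rib2=(172,138)).items():
    p=at(u,v);q=p[:2]-C; print(k,p,np.hypot(*q),np.arctan2(q[1],q[0])%6.283)
E
```

```text
nub [ 0.5073 -0.0276  0.0649] 0.030440680619679382 2.9513950624944596
nubo [ 0.5044 -0.0275  0.0645] 0.03330651121310426 2.964993586521802
rib [ 0.4912 -0.0236  0.059 ] 0.04705014815794079 2.931515071538002
rib2 [ 0.4882 -0.0225  0.0589] 0.05017366732546539 2.9229312242994143
nub [ 0.5073 -0.0276  0.0649] 0.029753598093884046 2.9469472816068505
nubo [ 0.5044 -0.0275  0.0645] 0.0326176302360239 2.9612232917106724
rib [ 0.4912 -0.0236  0.059 ] 0.04636576763047382 2.9283667297242646
rib2 [ 0.4882 -0.0225  0.0589] 0.049490568188539856 2.919863035188761
nub [ 0.5073 -0.0276  0.0649] 0.0305188295384331 2.938524398375151
nubo [ 0.5044 -0.0275  0.0645] 0.03337910705309193 2.953196150430264
rib [ 0.4912 -0.0236  0.059 ] 0.04713518593410146 2.923215318830445
rib2 [ 0.4882 -0.0225  0.0589] 0.050261953360984754 2.915162337932966
```

About 0.025 rad short: a last small turn, then rise.

Converted, 0.025 rad / 3.1416 = 0.008.

```bash

echo '[[0, 0, 0, 0.008], [0, 0, 0, 0], [0, 0, 0, 0]]' | python3 -m crank | grep -E 'ft|rot|tcp'
echo '[[0, 0, -0.0013, 0], [0, 0, -0.0013, 0], [0, 0, -0.0013, 0], [0, 0, 0, 0]]' | python3 -m crank | grep -E 'ft|tcp'
echo '[[0, 0, -0.0013, 0], [0, 0, -0.0013, 0], [0, 0, -0.0013, 0], [0, 0, 0, 0]]' | python3 -m crank | grep -E 'ft|tcp'
echo '[[0, 0, -0.0013, 0], [0, 0, -0.0013, 0], [0, 0, 0, 0], [0, 0, 0, 0]]' | python3 -m crank | grep -E 'ft|tcp'
```

```text
tcp_pos: [0.5372, -0.0338, 0.0771]
tool_rot: [[-0.739, 0.673, 0.001], [0.673, 0.739, -0.001], [-0.001, -0.0, -1.0]]
ft_force: [-6.6, -2.8, 14.8]
tcp_pos: [0.5371, -0.0338, 0.0797]
ft_force: [-4.7, -3.9, 10.2]
tcp_pos: [0.5371, -0.0337, 0.0825]
ft_force: [-3.3, -3.7, 7.9]
tcp_pos: [0.5371, -0.0338, 0.0842]
ft_force: [-2.1, -3.9, 6.7]
```

Converted, -0.001 m / 0.75 = -0.0013, -0.0005 m / 0.75 = -0.0007.

```bash

echo '[[0, 0, -0.0013, 0], [0, 0, -0.0007, 0], [0, 0, 0, 0], [0, 0, 0, 0]]' | python3 -m crank | grep -E 'ft|tcp'
echo '[[0, 0, 0, 0], [0, 0, 0, 0]]' | python3 -m crank .6 | grep -E 'ft|tcp|grip'
echo '[[0, 0, 0, 0], [0, 0, 0, 0], [0, 0, 0, 0]]' | python3 -m crank .72 | grep -E 'ft|tcp|grip'
echo '[[0, 0, -0.0133, 0], [0, 0, -0.04, 0], [0, 0, -0.0533, 0], [0, 0, -0.0533, 0], [0, 0, -0.04, 0]]' | python3 -m crank | grep -E 'ft|tcp'
echo '[[0.0013, 0, 0, 0], [0, 0, 0, 0], [0, 0, 0, 0], [0, 0, 0, 0]]' | python3 -m crank | grep -E 'ft|tcp|clock'
python3 - <<'E'
from h import *
im,d,c=snap('wrist'); W=world(d,c); np.savez('w1.npz',im=im,d=d,W=W)
cv2.imwrite('pics/w5c.png',cv2.resize(im[80:280,170:390],None,fx=2.9,fy=2.9)[:,:,::-1])
E
python3 m.py
```

```text
tcp_pos: [0.5371, -0.0337, 0.0854]
ft_force: [-2.0, -5.0, 5.2]
tcp_pos: [0.5369, -0.0333, 0.085]
ft_force: [-0.6, -2.7, 1.3]
grip_width: 0.601
grip_force: 1.7
tcp_pos: [0.5368, -0.0329, 0.085]
ft_force: [0.5, 1.4, 0.4]
grip_width: 0.717
grip_force: 0.0
tcp_pos: [0.5372, -0.0331, 0.2394]
ft_force: [0.3, 0.3, 0.1]
clock: 14.95
tcp_pos: [0.5357, -0.0324, 0.2341]
ft_force: [-0.5, 0.4, 0.1]
top ((536.1380615234375, -33.57798767089844), (118.3201904296875, 128.04415893554688), 78.13066864013672) 0.05719325194053204
0.085 1686 0.08859804396391713 ((536.4179077148438, -33.66490173339844), 26.22779655456543)
0.068 762 0.07173994919094187 ((534.8842163085938, -32.13964080810547), 32.18809127807617)
0.106 850 0.10845675925804743 ((538.0953979492188, -33.93531799316406), 15.095394134521484)
ptr ((534.843505859375, -26.37314796447754), (25.564001083374023, 36.421443939208984), 88.65875244140625)
[251.2999 117.7089] 1484 [ 0.4657 -0.0113  0.0034] r 0.07390914161318761 ang 2.835547133386495
[339.6185 144.1678] 1937 [ 0.5505  0.0402 -0.0001] r 0.07520068119120556 ang 1.3784229934286116
[310.5 118. ]
[... 655 characters left out ...]
 -0.1104  0.003 ] r 0.07823005658273367 ang -1.7636768149899393
[351.6667 193.6667] 9 [0.5834 0.0158 0.0555] r 0.06833938033059012 ang 0.8080099621662458
[246.5 196. ] 6 [ 0.5161 -0.0582  0.0643] r 0.03169006978467628 ang -2.2535925315289806
[322.5668 237.7045] 247 [ 0.6046 -0.0371  0.0415] r 0.06854741495946524 ang -0.05074276191975358
[247.5 201. ] 6 [ 0.5202 -0.0607  0.0648] r 0.0314563822666209 ang -2.102749989129605
[355.5    215.1667] 36 [0.6019 0.0051 0.0578] r 0.0762763392582662 ang 0.5321508948895071
[303.5806 230.5161] 31 [ 0.5794 -0.0423  0.0593] r 0.044176584014067925 ang -0.19842601862327194
[265.5 263.5] 32 [ 0.5807 -0.0946  0.0581] r 0.07552175364514581 ang -0.9398839758244759
```

View pics/w5c.png

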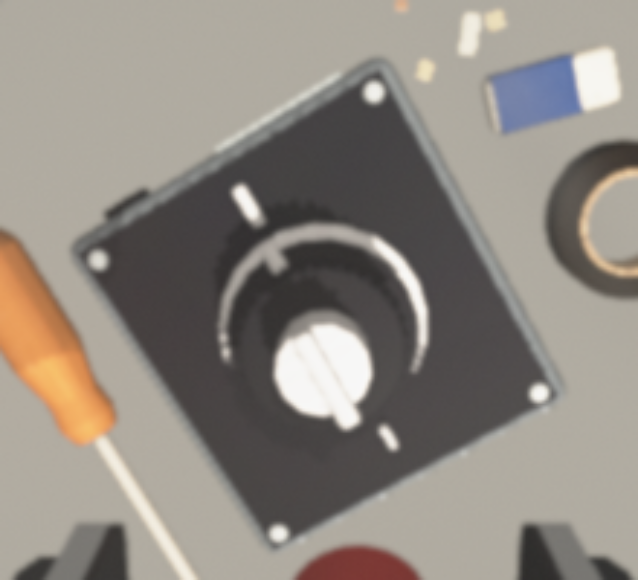

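The nub (crop (275,258)) stands at the rib (247,205), the flange is back at its starting height and the pointer is in line with its rib at (389,437). Final angle check, then hand in.

```bash
python3 - <<'E'
from h import *
W=np.load('w1.npz')['W'];p=np.median(W[168:171,263:267].reshape(-1,3),0);q=p[:2]-[.5363,-.0335]
e=np.arctan2(q[1],q[0])-2.935;print(p,np.hypot(*q),e)
if abs(e)<.08 and p[2]>.0715: print(order.finish_job())
E
```

```text
[ 0.50807751 -0.02693639  0.07337557] 0.028975681662193803 -0.021912161611644
the job is handed in; nothing more can be done
None
```

The job is handed in: the ring is locked and fully back up, with its nub about 0.02 rad (under 1 mm) from the rib by the last picture. The pointer is still in line with its rib, the ring was pushed with about 15 N, and the robot clock read about 15 s when I handed in.

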